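# Slide the slide board home on its rails and latch it

## Task

With a fingertip, push the white slide board along the stand's rails, leftward as you face the bench, until you feel it drop into the locating notches and it lies level on the rails. Then push the turn latch by its upright pin all the way round to its stop, so that its arm lies across the board. Do not lift the board off its rails, and leave the bottles, cup, timer and forceps where they are.

Things in the scene. Friction and masses are not known exactly. Their poses are not given: they have to be found in the camera images.
- stand: fixed rail stand on the worktop: grey base plate 405x200x8 mm, two dark steel rails along its x (each 19 mm wide, y = +-47.5 mm, tops 38 mm high, x = -200..+140 mm), an aluminium side guide outside each (top 48 mm), low end stops (top 46 mm), open between the rails. Origin on the worktop below the seated board's centre; +x = way to push (robot's left, up to 0.35 rad turned), +y towards the robot, z up
- home (a point): where the board's origin comes to lie when home: stand x = 0, y = 0, 31 mm above the worktop. Each rail has two square notches 18 mm long, 10 mm deep, 68 mm before and behind this point; the board's feet drop into them (3 mm play each way) and stop it dead
- board: loose white slide board, 170 mm along x, 110 mm along y, about 0.35 kg, axes as the stand's. Origin at its centre, level with the soles of its four feet (12x10x7 mm, x = +-68, y = +-47.5 mm); plate 7 to 17 mm above it. Riding on its feet: origin 38 mm above the worktop, 40 to 105 mm short of home; it drops 7 mm when home. Slides with a few N; pushed faster than 0.1 m/s it may jump the notches
- push_wall (a point): middle of the outer face of the board's trailing upright end wall (board x = -85 mm, 26 mm above the board's origin): push here towards stand +x. The wall is 90 mm wide, 8 mm thick and spans 16 to 36 mm above the board's origin; the other end has the same wall
- latch (a joint): angle of the steel turn latch. 0: arm points to stand -x, beside the rail (open; starts at 0 to 0.15). Grows anticlockwise seen from above to its stop at 1.571, where the arm points to stand -y across the board. Stays where left, about 1 N at the pin. Arm 64 mm from pivot to end, 16 mm wide, 51 to 57 mm above the worktop: passes 3 mm over the seated board, hits one still riding high
- latch_pivot (a point): top of the latch's post on the vertical pivot axis, at stand x = +30, y = +85 mm, 51 mm above the worktop; fixed
- latch_pin (a point): middle height of the upright black pin on the latch arm, 55 mm from the pivot; pin 14 mm across, standing 57 to 85 mm above the worktop (this point at 71 mm). Push it round the pivot
- brown_bottle: brown glass bottle with red cap, 42 mm across, 98 mm tall, loose, standing on the far end of the stand's base plate (about 172 mm along stand +x, 30 mm along +y); leave alone. Origin at the centre of its underside
- green_cap_bottle: white bottle with green cap, 60 mm across, 135 mm tall, loose, on the left of the worktop; leave alone. Origin at the centre of its underside
- cup: lidded white sample cup, 64 mm across, 70 mm tall, loose, left of the stand; leave alone. Origin at the centre of its underside
- bench_timer: white bench timer, 62x62x22 mm, loose, on the left near edge of the worktop; leave alone. Origin at the centre of its underside
- forceps_1: steel forceps, 122 mm long, lying loose on the right near edge of the worktop; leave alone. Origin at the centre of its underside

How it is judged:
By the outcome, as a careful person would: the job done as asked, in the order asked, and still so for the second after the job is handed in, with the robot touching nothing.
It also fails if it takes over 48 s, if anything falls off the work surface, if the arm or the gripper's body presses on something with over 40 N, if the wrist force passes 120 N, or if a joint passes its speed limit or range.

## Robot

A 6-joint arm with a two-finger parallel gripper is mounted at the origin on a cart in front of the work surface, level with it; the furniture and walls round the work are solid. World frame = base frame: x ahead of the robot, y to its left, z up, the work surface at z = 0. Lengths are in mm, angles in degrees, forces in N, time in s.
With the tool pointing down it reaches from about 300 to 850 mm from the base axis. Payload 4.2 kg.
Tool frame: the origin (TCP) lies on the front face of the gripper's body, between the roots of the fingers; the fingertips stand 78 mm ahead of it and the grasp point (between the pads) lies 60 mm ahead of it; x points along the fingers, y is the direction in which the jaws open and shut, and the axes are right-handed (so a half turn about x gives the same grasp; the last joint's range is limited). The gripper opens to 91 mm and grips with 3 to 60 N. Pads are 32 mm wide; open, the fingers measure 118 mm over their backs; the gripper's body (76 mm by 178 mm) begins 60 mm behind the grasp point.
Start: joints at [63.426, 18.312, 89.639, -0, 72.044, -1.146], TCP at [246.892, 519.307, 292.276] pointing down, gripper open.
Joint ranges: [-177.97, 177.97], [-48.28, 115.42], [12.27, 149.76], [-77.06, 257.06], [2.81, 150.46], [-146.56, 146.56]. Speed limits (degrees/s): [147.25, 147.25, 180, 180, 180, 180].

## Interface

Orientations are given as [roll, pitch, yaw] about the fixed x, y, z axes, in that order (R = Rz(yaw) Ry(pitch) Rx(roll)).
In Python, from workcell import status, viewer, env gives the robot as it stands. The module is installed in compiled form; this text tells all that it offers.
- The arm moves only by the tool move_arm, never from a script. Its argument "moves" is a list of rows, each a list of 3 entries, a list of its own where there are three numbers: the shift along the tool's x, y, z in cm, then the turn about the tool's x in rad, then the gripper's target within -1 to 1 (fully open at 1, half-way at 0, shut at -1). A call has 1 to 20 rows; each row is the pose to reach, as a shift and turn from the pose commanded when the call began, along the tool's axes at that moment; what a row does not reach only later rows make up. A row lasts 1/8 s, in which the tool goes at most 62.5 mm and 10.7 degrees, less where a joint would pass 70% of its speed; a pose out of reach is approached as far as the arm can. A call with a gripper value outside its range is refused whole. The fingers move at their own pace and stop on an object; "force" is the grip in N (left out, the last holds). Time passes only in rows, so rows that repeat a pose let the fingers close. It gives the time, the measured TCP pose, the force and the opening at its end, in the units of the state.
- status.state(): the state, without advancing time (a new reading comes with each control period).
- viewer.grab_frame(name): name is "side" or "top" or "wrist"; returns the picture (480x640x3 uint8, red, green, blue); there is no depth.
- viewer.get_calibration(name): a dict with "camera_matrix" (3x3 intrinsics, pixels), "eye" and "rotation" of the camera in the world. Camera axes: x right, y down, z forward; pixel columns grow to the right and rows downward; lengths in mm; the calibration is good to about 2 mm. A picture is of the moment at which its call begins: read the wrist's pose just before it. get_calibration takes no time and is no camera call; for the wrist camera it gives the pose at the moment of the call.
- env.job_done(): hands the job in, once; it reports no verdict.
The state is a dict: "time_s": time; "qpos": joint angles; "qvel": joint speeds; "effort": joint torques, N m; "ee_pos": TCP position; "ee_rot": TCP orientation; "force": force on the tool from outside, world axes, zero at the start; "torque": the same for the moment, N m; "gripper_width": finger opening in mm.
Only numpy, scipy, OpenCV 4.12 (cv2) and the standard library are available. Lean on these libraries where they do the work, as an engineer would, in place of code of your own. Each camera call takes 0.05 s, during which the arm holds its last target.

## Working session

There is one attempt and no reset: what is moved stays moved. The work goes in short steps, Python scripts to look and compute and a tool call to move; the robot and the scene stay as the last step left them, time stands still between calls to the robot, and variables do not carry over. Pictures are saved under pics/ and viewed, and the job is handed in when it is done.

Besides the shell and the picture viewer there is one more tool, called after "Emit:" in YAML: its name, and indented under it one key for each argument. move_arm: Moves the arm, as the interface text tells. Its arguments: {"type":"object","properties":{"moves":{"type":"array","items":{"type":"array"}},"force":{"type":"number"}},"required":["moves"]}

```bash
mkdir -p pics; python3 - <<'E'
from workcell import status, viewer
import cv2
s=status.state();print(s)
for n in("side","top","wrist"):
    c=viewer.get_calibration(n);print(n,c)
    cv2.imwrite(f"pics/{n}0.png",viewer.grab_frame(n)[:,:,::-1])
E
```

```text
{'time_s': 0.0, 'qpos': array([ 6.34249906e+01,  1.83514797e+01,  8.97073868e+01,  1.82719450e-04,
        7.20437092e+01, -1.14613789e+00]), 'qvel': array([ 0.05130963, -0.04786438,  0.04994019, -0.04907687,  0.00434048,
       -0.04091508]), 'effort': array([-1.49575466e-03, -4.12470174e+01, -2.31973028e+01,  7.26571237e-02,
        4.58017015e-02, -1.49654884e-04]), 'ee_pos': array([246.73265738, 518.95856647, 291.41513246]), 'ee_rot': array([ -91.24317176,   89.89742404, -116.67209973]), 'force': array([ 0.03378311, -0.09940151, -0.02618358]), 'torque': array([ 0.00735451, -0.01424447,  0.01648234]), 'gripper_width': 91.22897818784689}
side {'camera_matrix': array([[441.94157621,   0.        , 323.55182035],
       [  0.        , 441.94157621, 242.25177358],
       [  0.        ,   0.        ,   1.        ]]), 'eye': array([  94.83793047, -879.8452949 ,  453.66905339]), 'rotation': array([-109.85561526,    0.11377084,  -24.97349231])}
top {'camera_matrix': array([[586.69823454,   0.        , 316.39439357],
       [  0.        , 586.69823454, 238.34821517],
       [  0.        ,   0.        ,   1.        ]]), 'eye': array([ 323.65459673,   37.86858555, 1699.01567591]), 'rotation': array([-173.34682509,    0.70760714,  -90.201289  ])}
wrist {'camera_matrix': array([[383.55134456,   0.        , 324.99034675],
       [  0.        , 383.55134456, 237.55553542],
       [  0.        ,   0.        ,   1.        ]]), 'eye': array([178.8382674 , 552.68766635, 383.59370903]), 'rotation': array([1.64377405e+02, 1.27294740e-01, 6.45729324e+01])}
```

View pics/side0.png

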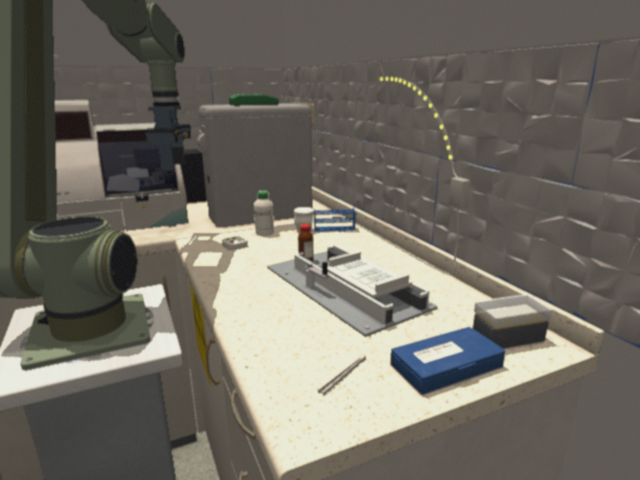

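View pics/top0.png

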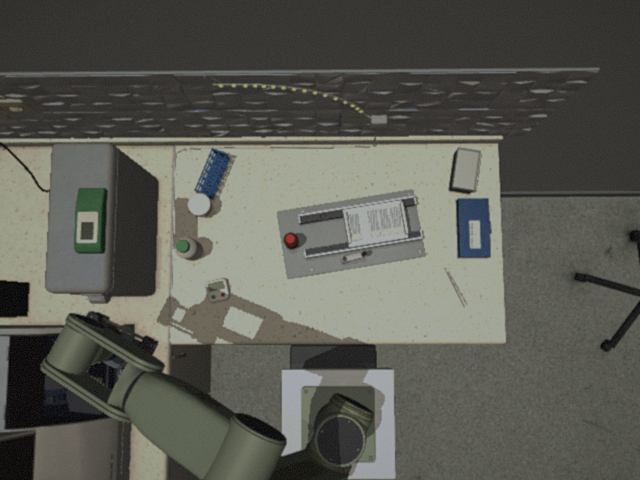

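View pics/wrist0.png

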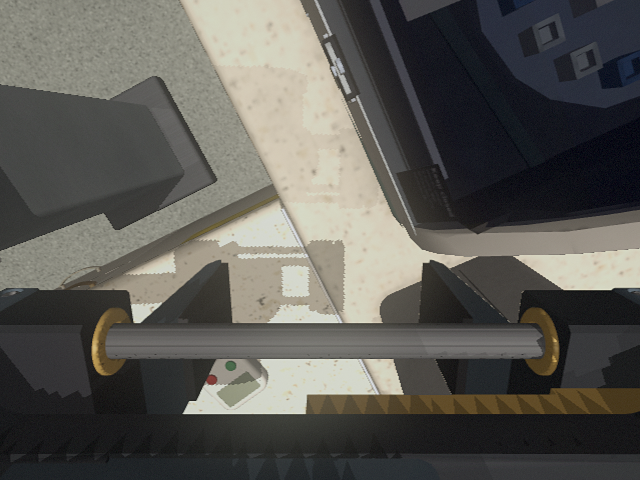

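The side and top views show the stand at about pixel (350,233) in top, with the red cap at (291,240) and the latch near (355,257). I'll enlarge the stand.

```bash
cat > h.py <<'E'
import numpy as np
from scipy.spatial.transform import Rotation as Rn
from workcell import viewer
def cam(n):
    c=viewer.get_calibration(n);return c["camera_matrix"],np.array(c["eye"]),Rn.from_euler('xyz',c["rotation"],degrees=True).as_matrix()
def back(n,uv,z,c=None):
    K,e,R=c or cam(n);d=R@np.linalg.solve(K,[uv[0],uv[1],1.]);return e+d*(z-e[2])/d[2]
def proj(n,p,c=None):
    K,e,R=c or cam(n);q=K@(R.T@(np.array(p,float)-e));return q[:2]/q[2]
E
python3 - <<'E'
import cv2
a=cv2.imread('pics/top0.png')[180:285,270:430];cv2.imwrite('pics/topc.png',cv2.resize(a,None,fx=5,fy=5,interpolation=cv2.INTER_CUBIC))
a=cv2.imread('pics/side0.png')[220:330,260:440];cv2.imwrite('pics/sidec.png',cv2.resize(a,None,fx=4.4,fy=4.4,interpolation=cv2.INTER_CUBIC))
E
```

```text
(no output)
```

View pics/topc.png

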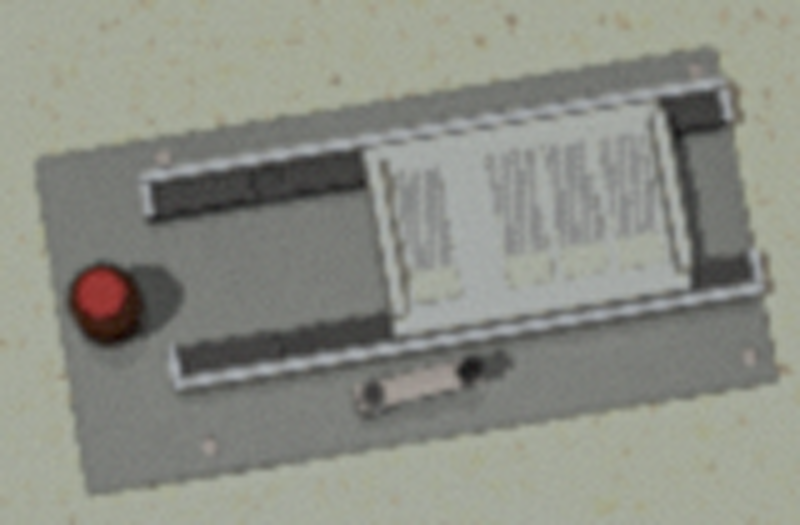

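View pics/sidec.png

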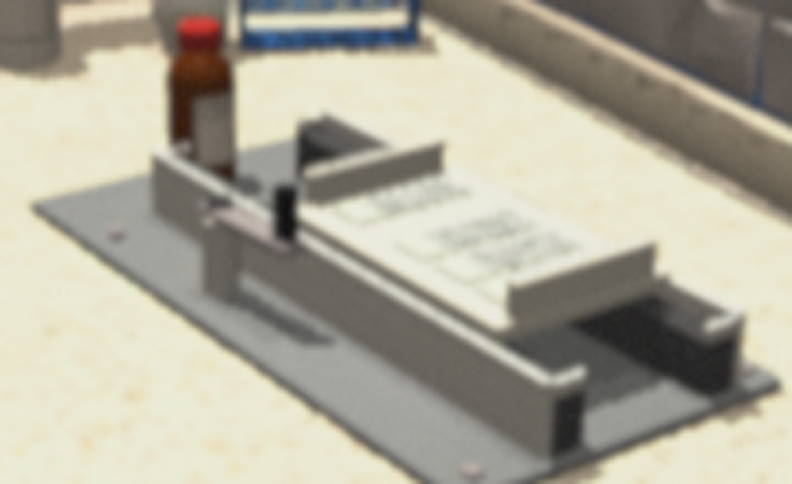

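```bash
python3 - <<'E'
from h import *
c=cam('top')
f=lambda u,v,z:back('top',(270+u/5-.4,180+v/5-.4),z,c)[:2]
TL,TR,BR,BL=[f(*p,8) for p in((38,157),(716,48),(776,380),(90,494))]
print(TL,TR,BR,BL,np.linalg.norm(TL-TR),np.linalg.norm(BL-BR),np.linalg.norm(TL-BL),np.linalg.norm(TR-BR))
d=(TL-TR)+(BL-BR);ex=d/np.linalg.norm(d);ey=np.array([-ex[1],ex[0]])
print('yaw',np.degrees(np.arctan2(ex[1],ex[0])),ey)
m=(TL+TR+BR+BL)/4
piv=f(372,392,57); O=piv-30*ex-85*ey
st=lambda p:np.round(((p-O)@ex,(p-O)@ey),1)
print('O',O,'plate centre in stand',st(m))
for n,p in dict(railL_far=(148,213,46),farTL=(143,172,48),farTR=(733,83,48),nearBL=(177,388,48),nearBR=(762,291,48),pin=(470,368,85),brdTL=(365,150,55),brdTR=(655,103,55),wallTRtop=(657,100,74),wallBRtop=(687,287,74),wallLTtop=(372,148,74),wallLBtop=(400,318,74),brdBL=(395,337,55),brdBR=(690,290,55),cap=(100,292,98)).items(): print(n,st(f(*p)))
E
```

```text
[601.96328099 172.24601769] [ 664.30643147 -224.41612584] [ 469.32278667 -254.58737326] [405.23617823 141.42619234] 401.53147388267155 401.1655986288399 199.12662954646237 197.30414570201154
yaw 99.06219978238668 [-0.98751793 -0.1575066 ]
O [548.04887526 -36.01473155] plate centre in stand [-3.2 13.5]
railL_far [138.3 -37.3]
farTL [137.3 -60.7]
farTR [-202.9  -56.6]
nearBL [137.8  64.3]
nearBR [-197.5   63.5]
pin [-24.2  82.8]
brdTL [ 10.9 -51.5]
brdTR [-155.9  -51.4]
wallTRtop [-154.2  -49.8]
wallBRtop [-151.9   56.9]
wallLTtop [  8. -49.]
wallLBtop [ 8.6 48.1]
brdBL [12.  56.3]
brdBR [-156.3   57. ]
cap [170.3   9.5]
```

```bash
cat >> h.py <<'E'
from workcell import status
O=np.array([546.0,-36.4]); yaw=np.radians(99.06)   # provisional
ex=np.array([np.cos(yaw),np.sin(yaw)]);ey=np.array([-ex[1],ex[0]])
def W(x,y,z): return np.r_[O+x*ex+y*ey,z]
def tool():
    s=status.state();return np.array(s['ee_pos']),Rn.from_euler('xyz',s['ee_rot'],degrees=True).as_matrix(),s
def shift(p):  # tip target world -> cm in tool axes
    t,R,s=tool();tip=t+R[:,0]*78;return np.round(R.T@(np.array(p)-tip)/10,2)
E
python3 - <<'E'
from h import *
t,R,s=tool();print(R.round(3))
K,e,C=cam('wrist');print('cam in tool',(R.T@(e-t)).round(1));print((R.T@C).round(3))
for p in (W(-175,0,54),W(-115,0,54),W(-60,0,200)):print(p.round(1),shift(p))
import cv2
im=cv2.imread('pics/side0.png');c=cam('side')
pts=dict(piv=W(30,85,57),gnL=W(140,62,48),gnR=W(-200,62,48),gfR=W(-200,-62,48),gfL=W(140,-62,48),wR1=W(-157,45,74),wR2=W(-157,-45,74),wL1=W(13,45,74),pin=W(-25,83,85))
a=cv2.resize(im[220:330,260:440],None,fx=4.4,fy=4.4,interpolation=cv2.INTER_CUBIC)
for p in pts.values():
    u=(proj('side',p,c)-[260,220]+.5)*4.4;cv2.drawMarker(a,tuple(int(v) for v in u),(0,0,255),0,10)
cv2.imwrite('pics/sidem.png',a)
E
```

```text
[[-0.001  0.429  0.903]
 [-0.001  0.903 -0.429]
 [-1.    -0.001 -0.   ]]
cam in tool [-92.1   1.1 -75.8]
[[ 0.001 -0.269  0.963]
 [ 1.     0.    -0.001]
 [-0.     0.963  0.269]]
[ 573.6 -209.2   54. ] [ 16.03 -51.71  60.79]
[ 564.1 -150.    54. ] [ 16.02 -46.76  57.39]
[555.4 -95.7 200. ] [  1.42 -42.25  54.27]
```

View pics/sidem.png

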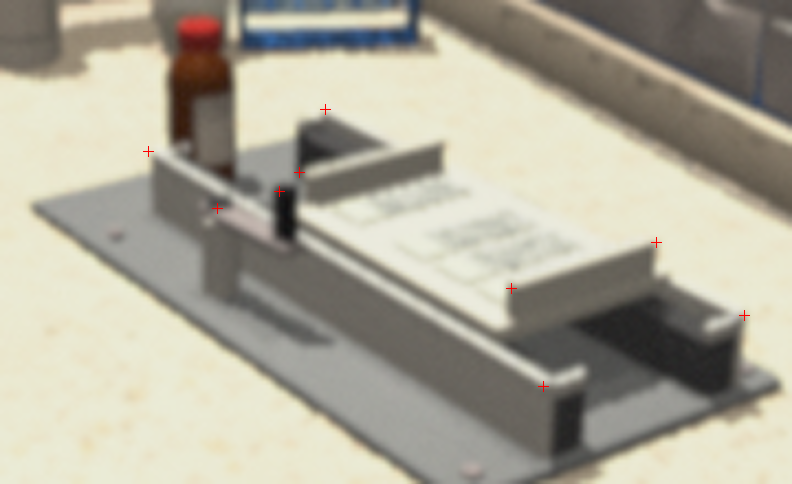

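```bash
python3 - <<'E'
from h import *
print(shift(W(-80,-60,200)))
E
```

```text
[  1.42 -40.5   60.35]
```

Emit:
move_arm:
  moves:
    - [[0,-40.5,60.4],-0.6,-1]
    - [[1.4,-40.5,60.4],-0.6,-1]
    - [[1.4,-40.5,60.4],-0.6,-1]
    - [[1.4,-40.5,60.4],-0.6,-1]
    - [[1.4,-40.5,60.4],-0.6,-1]
    - [[1.4,-40.5,60.4],-0.6,-1]
    - [[1.4,-40.5,60.4],-0.6,-1]
    - [[1.4,-40.5,60.4],-0.6,-1]
    - [[1.4,-40.5,60.4],-0.6,-1]
    - [[1.4,-40.5,60.4],-0.6,-1]
    - [[1.4,-40.5,60.4],-0.6,-1]
    - [[1.4,-40.5,60.4],-0.6,-1]
    - [[1.4,-40.5,60.4],-0.6,-1]
    - [[1.4,-40.5,60.4],-0.6,-1]
    - [[1.4,-40.5,60.4],-0.6,-1]
    - [[1.4,-40.5,60.4],-0.6,-1]
    - [[1.4,-40.5,60.4],-0.6,-1]
  force: 30

```text
time_s: 2.28
ee_pos: [618.3, -105.0, 278.6]
ee_rot: [-1.8, 90.0, 7.3]
force: [-0.0, -0.4, 0.5]
gripper_width: 0.4
```

```bash
python3 - <<'E'
from h import *
import cv2
t,R,s=tool();print(t,s['ee_rot'],s['qpos'],s['qvel'].max(),s['gripper_width'],s['time_s']);print(R.round(3))
c=cam('wrist');im=viewer.grab_frame('wrist')[:,:,::-1].copy()
cv2.imwrite('pics/w1.png',im)
np.save('w1c.npy',np.array([c[0].ravel().tolist()+c[1].tolist()+c[2].ravel().tolist()]))
E
```

```text
[ 618.32162717 -105.03480792  278.57587656] [-1.75235184 89.9742701   7.25751426] [-1.06947449e+01  2.34972356e+01  8.36597385e+01  8.30102411e-03
  7.28185489e+01 -1.09707061e+02] 0.2195853904705725 0.44351152154250845 2.275
[[ 0.    -0.157  0.988]
 [ 0.     0.988  0.157]
 [-1.    -0.     0.   ]]
```

View pics/w1.png

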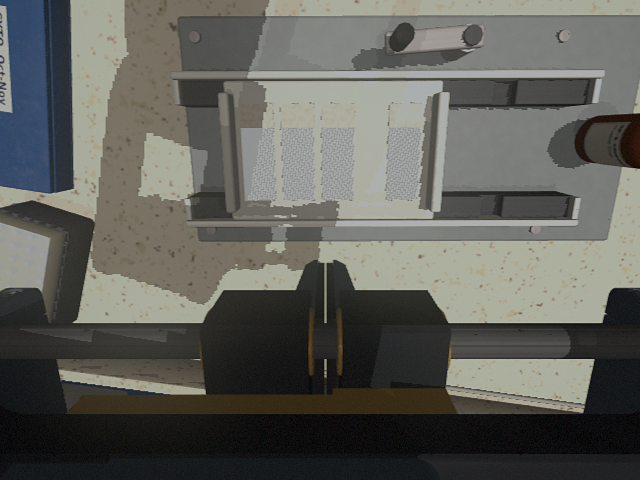

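The wrist view shows the whole stand: the latch pivot is near (474,36), the pin near (401,35), the board's trailing wall around column 220-233 and the leading wall around 433-448.

```bash
python3 - <<'E'
import cv2
a=cv2.imread('pics/w1.png')
cv2.imwrite('pics/w1a.png',cv2.resize(a[0:120,360:520],None,fx=5,fy=5,interpolation=cv2.INTER_CUBIC))
cv2.imwrite('pics/w1b.png',cv2.resize(a[55:245,160:310],None,fx=3,fy=3,interpolation=cv2.INTER_CUBIC))
cv2.imwrite('pics/w1d.png',cv2.resize(a[55:245,420:620],None,fx=3,fy=3,interpolation=cv2.INTER_CUBIC))
E
```

```text
(no output)
```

View pics/w1a.png

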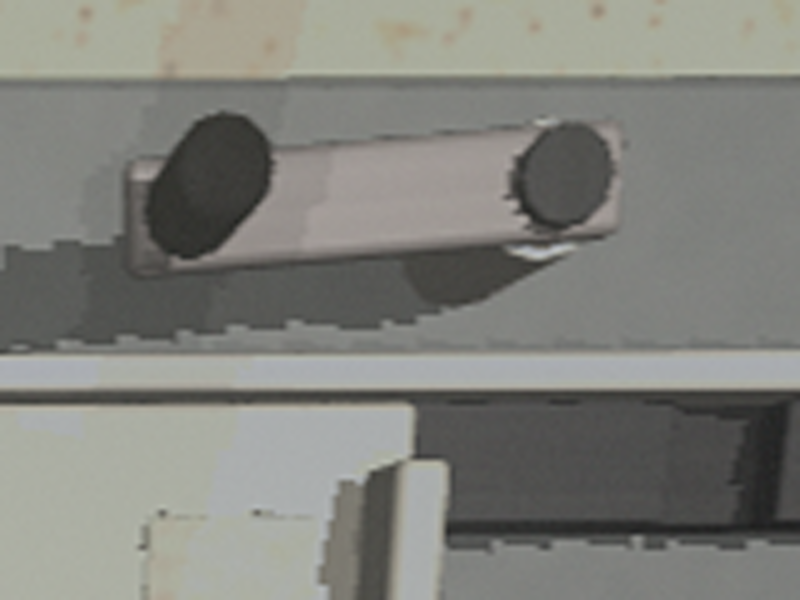

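View pics/w1b.png

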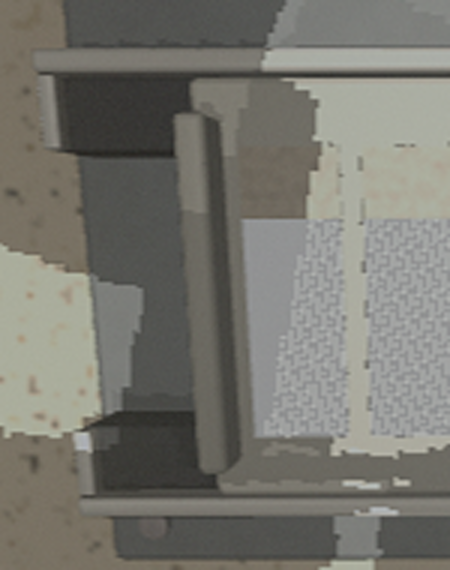

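View pics/w1d.png

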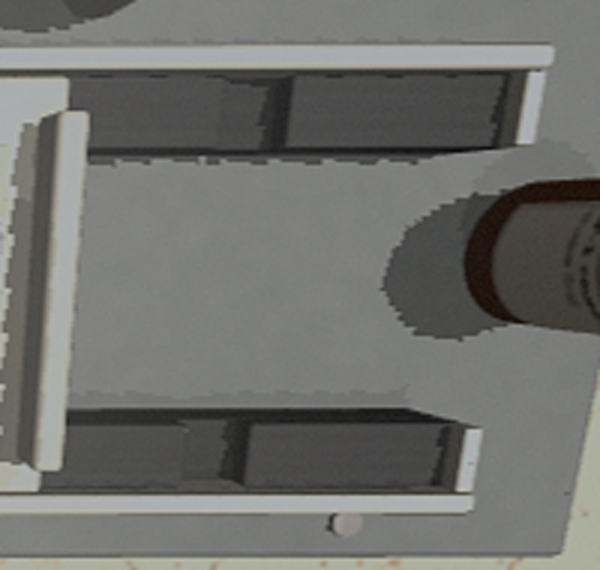

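```bash
python3 - <<'E'
from h import *
v=np.load('w1c.npy')[0];c=(v[:9].reshape(3,3),v[9:12],v[12:].reshape(3,3))
P=lambda u,w,z:back('',(u,w),z,c)[:2]
pts=dict(piv=(472.6,34.4,58),pin_top=(404.6,29.6,85),pin_base=(397.6,43.9,57),wT_n=(218.3,94,74),wT_f=(226.7,212.3,74),wL_n=(449.6,93,74),wL_f=(440,211.7,74),gNR=(604.3,71,48),gFR=(577.3,225.3,48),gNL=(171.7,72.3,48),gFL=(187.3,226.3,48),notch77=(517.3,81,38),notch59=(493,81,38))
w={k:P(*p) for k,p in pts.items()}
d=(w['gNR']-w['gNL'])+(w['gFR']-w['gFL']);print('yaw',np.degrees(np.arctan2(d[1],d[0])))
for k,p in w.items(): print(k,p.round(1),((p-O)@ex).round(1),((p-O)@ey).round(1))
E
```

```text
yaw 99.16839804566672
piv [459.6 -19.5] 30.3 82.6
pin_top [471.2 -73.6] -25.0 79.7
pin_base [474.3 -72.6] -24.5 76.5
wT_n [ 530.9 -196.8] -156.1 40.1
wT_f [ 617.6 -183.1] -156.1 -47.6
wL_n [504.  -30.9] 12.0 40.7
wL_f [590.7 -17.1] 12.1 -47.2
gNR [466.   91.5] 138.9 58.9
gFR [587.9 111.7] 139.7 -64.7
gNL [ 519.6 -241.1] -198.0 58.3
gFL [ 641.7 -221.6] -197.9 -65.4
notch77 [481.7  31.2] 76.9 52.9
notch59 [484.8  11.8] 57.2 52.9
```

```bash
sed -i 's/^O=.*/O=np.array([548.8,-35.7]); yaw=np.radians(99.1)/' h.py; python3 - <<'E'
from h import *
for p in (W(-188,0,120),W(-188,0,56),W(-170,0,56)):print(p.round(1),shift(p))
E
```

```text
[ 578.5 -221.3  120. ] [  8.05 -10.85  -5.76]
[ 578.5 -221.3   56. ] [ 14.45 -10.85  -5.76]
[ 575.7 -203.6   56. ] [14.45 -9.05 -5.76]
```

Emit:
move_arm:
  moves:
    - [[3,-10.8,-5.8],0,-1]
    - [[3,-10.8,-5.8],0,-1]
    - [[8,-10.8,-5.8],0,-1]
    - [[12,-10.8,-5.8],0,-1]
    - [[14.4,-10.8,-5.8],0,-1]
    - [[14.4,-10.8,-5.8],0,-1]
    - [[14.4,-10.8,-5.8],0,-1]

```text
time_s: 3.2
ee_pos: [578.8, -221.6, 135.4]
ee_rot: [-28.7, 89.9, -19.8]
force: [0.4, 0.0, 0.2]
gripper_width: 0.2
```

```bash
python3 - <<'E'
from h import *
import cv2
print(shift(W(-170,0,56)),tool()[2]['force'])
im=viewer.grab_frame('wrist')[:,:,::-1].copy()
a=viewer.grab_frame('side')[220:330,260:440,::-1]
cv2.imwrite('pics/w2.png',im);cv2.imwrite('pics/s2.png',cv2.resize(a,None,fx=4.4,fy=4.4,interpolation=cv2.INTER_CUBIC))
E
```

```text
[ 0.14  1.84 -0.04] [0.41794952 0.03228655 0.16877542]
```

View pics/w2.png

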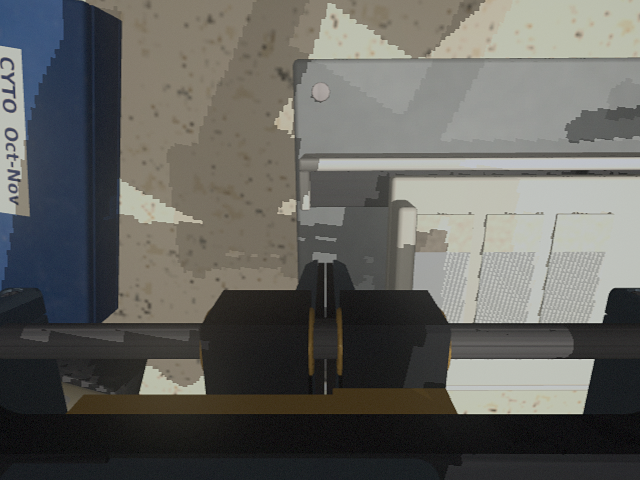

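View pics/s2.png

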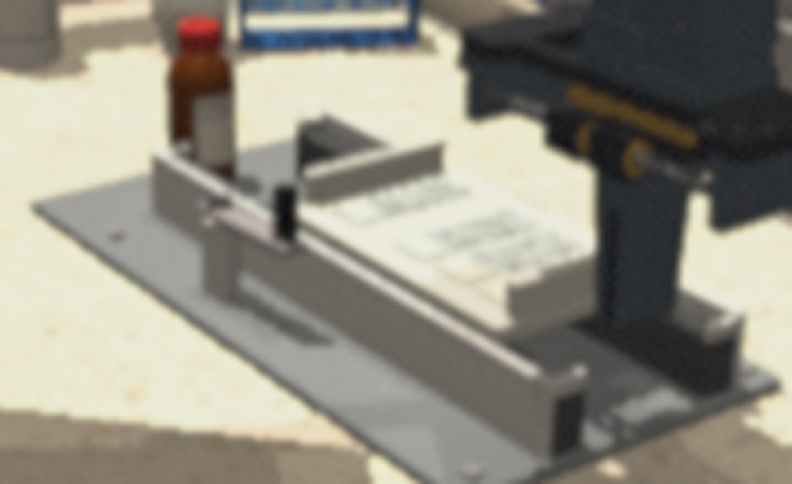

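Emit:
move_arm:
  moves:
    - [[0.2,0.6,0],0,-1]
    - [[0.2,1.2,0],0,-1]
    - [[0.2,1.7,0],0,-1]
    - [[0.2,2.2,0],0,-1]
    - [[0.2,2.7,0],0,-1]
    - [[0.2,3.2,0],0,-1]
    - [[0.2,3.7,0],0,-1]
    - [[0.2,4.2,0],0,-1]
    - [[0.2,4.7,0],0,-1]

```text
time_s: 4.42
ee_pos: [570.8, -174.9, 132.4]
ee_rot: [-38.8, 90.0, -29.8]
force: [0.1, -3.1, 1.1]
gripper_width: 0.5
```

```bash
cat > look.py <<'E'
import sys,cv2
from h import *
n=sys.argv[1]
t,R,s=tool();tip=t+R[:,0]*78;d=tip[:2]-O
print('tip stand',(d@ex).round(1),(d@ey).round(1),tip[2].round(1),'F stand',(s['force'][:2]@ex).round(2),(s['force'][:2]@ey).round(2),s['force'][2].round(2),s['time_s'])
c=cam('wrist');np.save('wc.npy',np.r_[c[0].ravel(),c[1],c[2].ravel()])
cv2.imwrite(f'pics/w{n}.png',viewer.grab_frame('wrist')[:,:,::-1])
a=viewer.grab_frame('side')[220:330,260:440,::-1]
cv2.imwrite(f'pics/s{n}.png',cv2.resize(a,None,fx=4.4,fy=4.4,interpolation=cv2.INTER_CUBIC))
E
python3 look.py 3
```

```text
tip stand -140.9 0.3 54.4 F stand -3.03 0.36 1.1 4.425
```

View pics/w3.png

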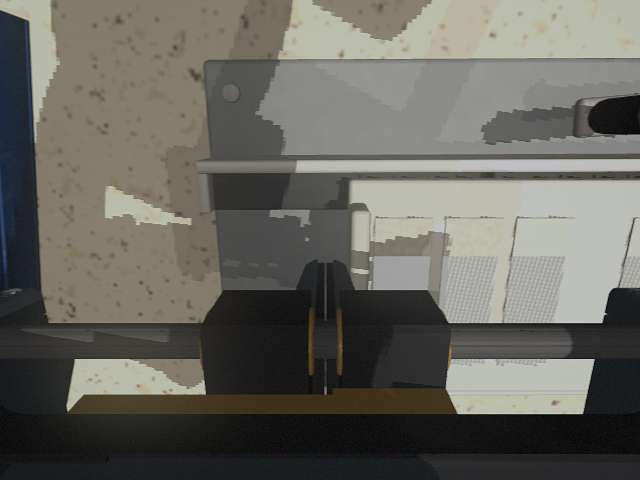

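View pics/s3.png

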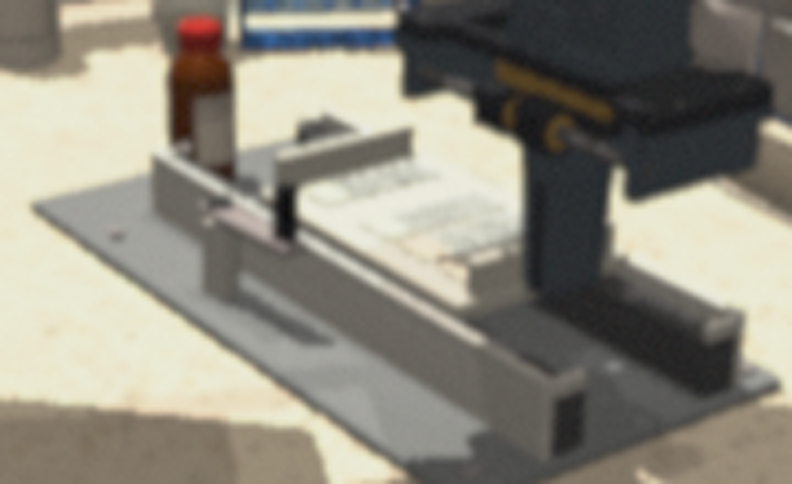

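The finger is behind the wall and pushing with 3 N; the board is moving and level, and the latch is untouched.

Emit:
move_arm:
  moves:
    - [[0,0.5,0],0,-1]
    - [[0,1.0,0],0,-1]
    - [[0,1.5,0],0,-1]
    - [[0,2.0,0],0,-1]
    - [[0,2.5,0],0,-1]
    - [[0,3.0,0],0,-1]
    - [[0,3.4,0],0,-1]
    - [[0,3.7,0],0,-1]

```text
time_s: 5.52
ee_pos: [564.9, -138.3, 132.3]
ee_rot: [-19.7, 90.0, -10.7]
force: [0.1, -3.3, 0.9]
gripper_width: 0.4
```

```bash
python3 look.py 4
```

```text
tip stand -103.9 0.3 54.3 F stand -3.25 0.45 0.85 5.525
```

View pics/w4.png

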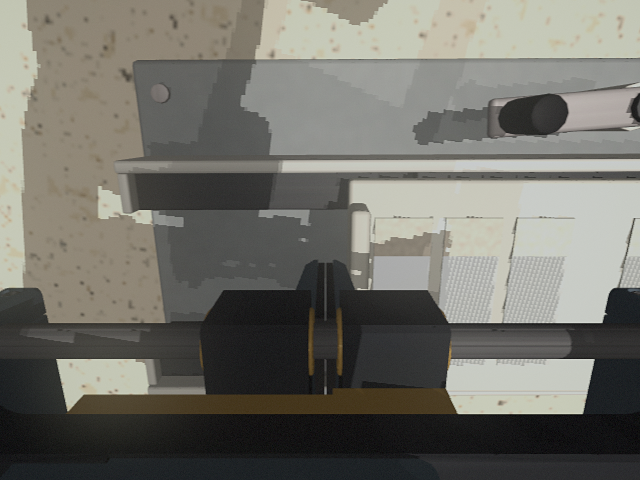

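View pics/s4.png

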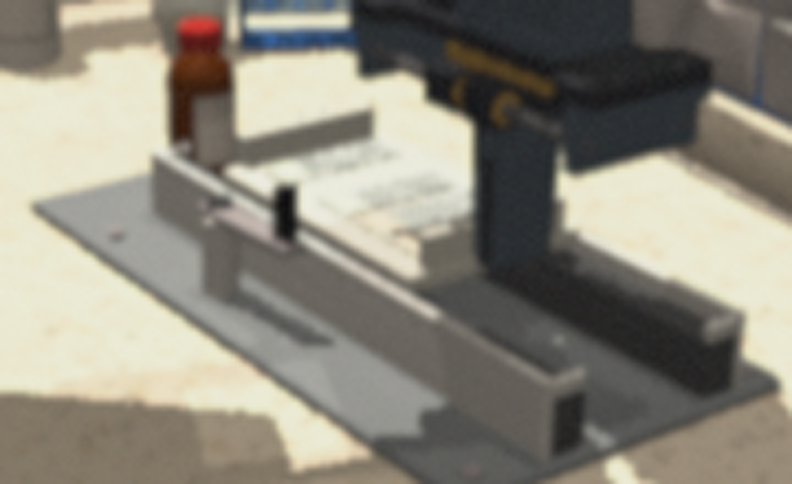

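Emit:
move_arm:
  moves:
    - [[0,0.2,0],0,-1]
    - [[0,0.4,0],0,-1]
    - [[0,0.5,0],0,-1]

```text
time_s: 6.0
ee_pos: [563.7, -133.0, 131.9]
ee_rot: [122.1, 89.9, 131.0]
force: [0.7, -1.1, 1.6]
gripper_width: 0.4
```

Emit:
move_arm:
  moves:
    - [[0,0.2,0],0,-1]
    - [[0,0.3,0],0,-1]

```text
time_s: 6.25
ee_pos: [563.4, -130.3, 131.9]
ee_rot: [140.0, 90.0, 148.9]
force: [-0.3, -1.4, -0.7]
gripper_width: 0.3
```

```bash
python3 look.py 5
```

```text
tip stand -95.7 0.6 53.9 F stand -1.3 0.54 -0.66 6.25
```

View pics/s5.png

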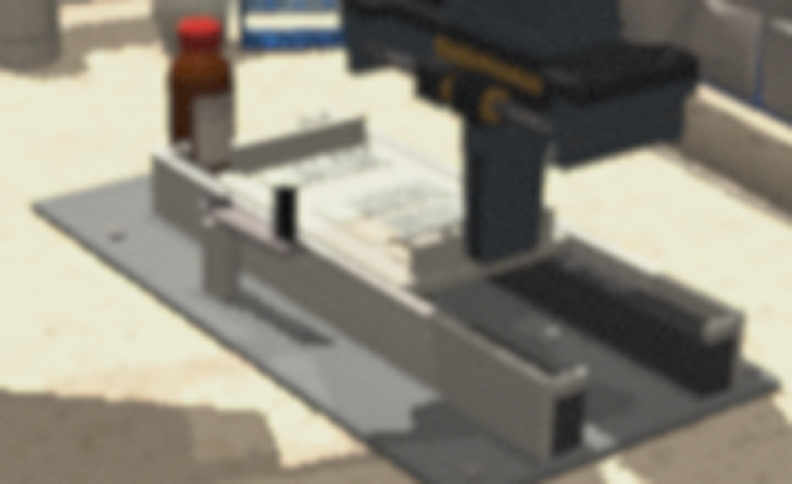

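View pics/w5.png

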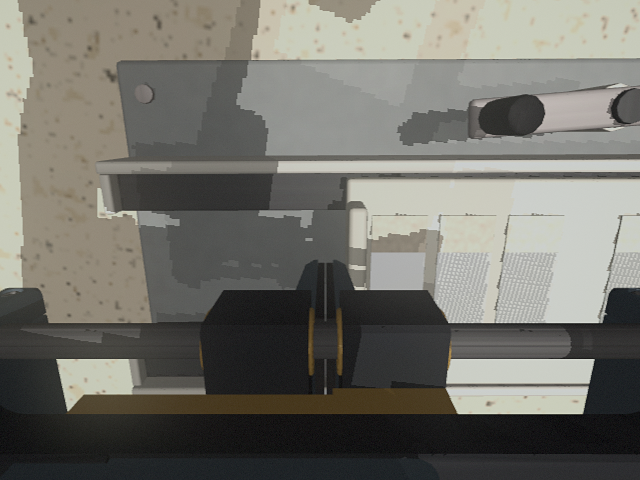

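Emit:
move_arm:
  moves:
    - [[0,0.2,0],0,-1]
    - [[0,0.3,0],0,-1]

```text
time_s: 6.6
ee_pos: [563.1, -127.5, 132.1]
ee_rot: [137.3, 90.0, 146.3]
force: [0.2, -1.9, -1.8]
gripper_width: 0.5
```

Emit:
move_arm:
  moves:
    - [[0,0.1,0],0,-1]
    - [[0,0.2,0],0,-1]

```text
time_s: 6.85
ee_pos: [563.4, -126.7, 132.5]
ee_rot: [-67.8, 89.8, -58.8]
force: [1.2, -7.1, -1.2]
gripper_width: 0.0
```

```bash
python3 look.py 6
```

```text
tip stand -92.4 -0.1 54.5 F stand -7.21 -0.03 -1.21 6.85
```

View pics/s6.png

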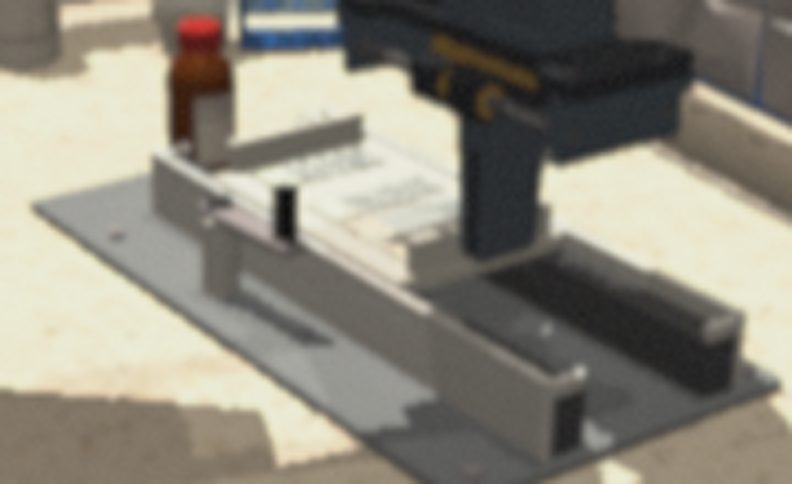

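View pics/w6.png

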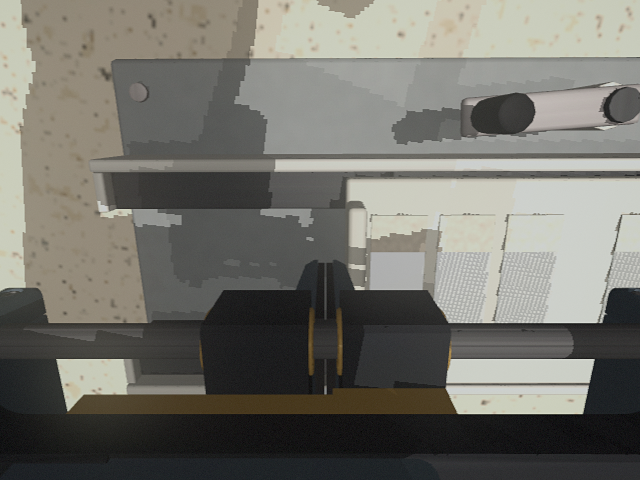

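Force rises to 7 N against a dead stop, after dropping to ~1 N. Back off, lift and look from above.

Emit:
move_arm:
  moves:
    - [[0,-1,0],0,-1]
    - [[0,-2.5,0],0,-1]
    - [[-5,-2.5,0],0,-1]
    - [[-9,-2.5,0],0,-1]
    - [[-12,0,3],0,-1]
    - [[-14.5,4,6],0,-1]
    - [[-14.5,4,6],0,-1]
    - [[-14.5,4,6],0,-1]

```text
time_s: 7.95
ee_pos: [615.5, -77.3, 276.6]
ee_rot: [169.7, 89.9, 178.6]
force: [0.4, -0.5, -0.9]
gripper_width: 0.4
```

```bash
python3 look.py 7
```

```text
tip stand -51.6 -59.2 198.6 F stand -0.54 -0.27 -0.91 7.95
```

View pics/s7.png

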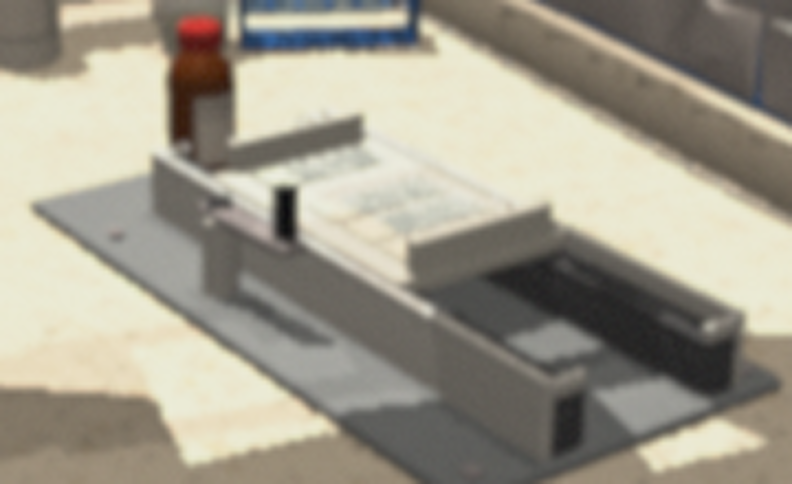

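View pics/w7.png

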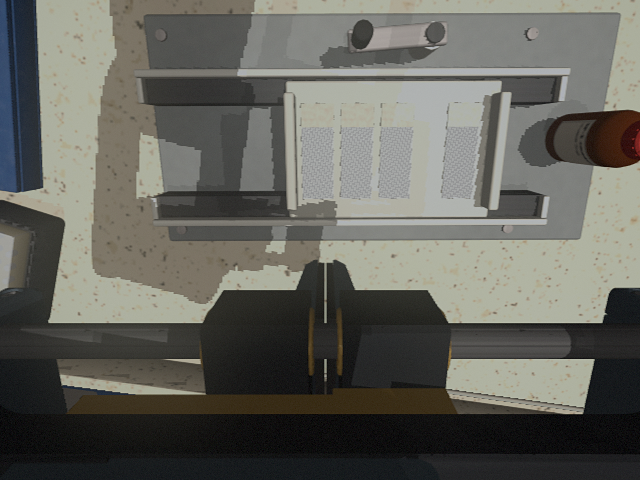

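```bash
python3 - <<'E'
import cv2
a=cv2.imread('pics/w7.png')
b=cv2.hconcat([a[65:235,265:315],a[65:235,470:570]])
cv2.imwrite('pics/w7a.png',cv2.resize(b,None,fx=3.5,fy=3.5,interpolation=cv2.INTER_CUBIC))
cv2.imwrite('pics/w7b.png',cv2.resize(a[0:110,330:480],None,fx=5,fy=5,interpolation=cv2.INTER_CUBIC))
E
```

```text
(no output)
```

View pics/w7a.png

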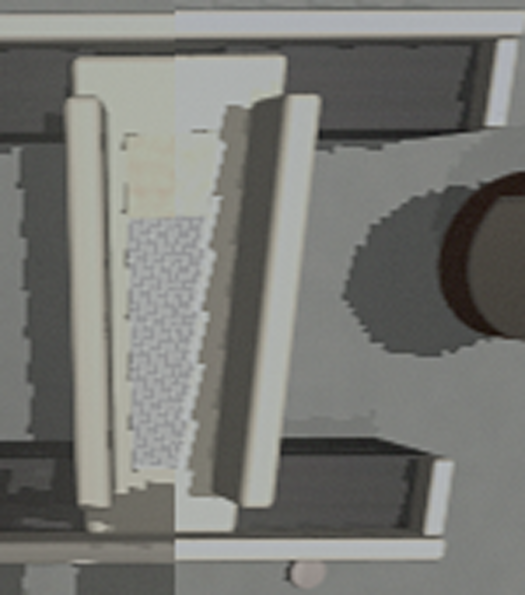

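View pics/w7b.png

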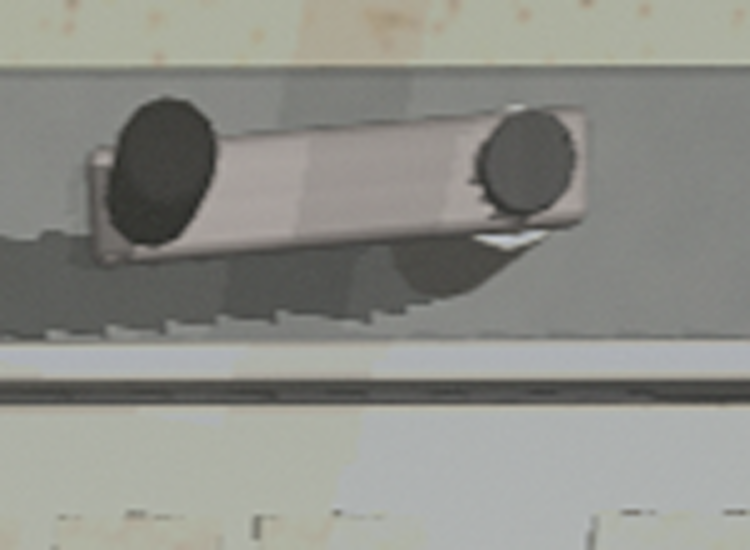

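```bash
python3 - <<'E'
from h import *
def go(f,z,L):
    v=np.load(f).ravel();c=(v[:9].reshape(3,3),v[9:12],v[12:].reshape(3,3))
    P=[back('',p,z,c)[:2] for p in L]
    S=[(((p-O)@ex).round(1),((p-O)@ey).round(1)) for p in P]
    print(z,np.round(np.linalg.norm(P[0]-P[2]),1),np.round(np.linalg.norm(P[1]-P[3]),1),S)
A=[(218.3,94),(226.7,212.3),(449.6,93),(440,211.7)]
B=[(283.6,93),(287.3,209),(511.7,92.7),(497.7,209.3)]
for z in(74,67): go('w1c.npy',z,A);go('wc.npy',z,B)
v=np.load('wc.npy');c=(v[:9].reshape(3,3),v[9:12],v[12:].reshape(3,3))
for n,p,z in(('piv',(330+528/5,160/5),58),('pintop',(330+165/5,145/5),85),('pinbase',(330+147/5,202/5),57),('gR',(265+(525-175)/3.5+205,65+12/3.5),48)):
    q=back('',p,z,c)[:2]-O;print(n,(q@ex).round(1),(q@ey).round(1))
E
```

```text
74 168.1 168.1 [(np.float64(-156.3), np.float64(43.1)), (np.float64(-156.4), np.float64(-44.6)), (np.float64(11.8), np.float64(43.5)), (np.float64(11.8), np.float64(-44.3))]
74 164.7 164.4 [(np.float64(-80.6), np.float64(42.4)), (np.float64(-80.4), np.float64(-42.8)), (np.float64(84.1), np.float64(42.1)), (np.float64(84.1), np.float64(-43.5))]
67 172.0 172.1 [(np.float64(-158.1), np.float64(43.7)), (np.float64(-158.2), np.float64(-46.1)), (np.float64(13.9), np.float64(44.1)), (np.float64(13.9), np.float64(-45.8))]
67 168.6 168.3 [(np.float64(-81.3), np.float64(43.0)), (np.float64(-81.1), np.float64(-44.2)), (np.float64(87.3), np.float64(42.8)), (np.float64(87.2), np.float64(-44.9))]
piv 30.4 85.5
pintop -25.2 81.3
pinbase -25.2 80.2
gR 138.7 62.0
```

Board verified: at z=67 its wall spacing matches (168.5 mm, vs 168.1 at 74 before), so it dropped 7 mm at both ends and lies level, at stand x≈+3 (against the notch). Now to the latch.

```bash
cat >> h.py <<'E'
piv=np.array([30.2,85.3])
def F(th,d,z):
    p=piv+55*np.array([-np.cos(th),-np.sin(th)])-d*np.array([np.sin(th),-np.cos(th)]);return W(p[0],p[1],z)
def plan(th,d,z):
    t,R,s=tool();ya=np.arctan2(R[1,1],R[0,1]);g=yaw-np.pi/2+th
    return shift(F(th,d,z)),round(float(-((g-ya+np.pi)%(2*np.pi)-np.pi)),3)
E
python3 - <<'E'
from h import *
print(plan(.083,36,200),plan(.083,36,63),tool()[2]['qpos'])
E
```

```text
(array([ -0.14,   2.38, -17.54]), 1.484) (array([ 13.56,   2.37, -17.5 ]), 1.484) [-8.27326278e+00  2.29978680e+01  8.48058657e+01 -4.65524712e-03
  7.23320182e+01 -1.07154123e+02]
```

Emit:
move_arm:
  moves:
    - [[0,2.4,-17.5],1.484,-1]
    - [[0,2.4,-17.5],1.484,-1]
    - [[0,2.4,-17.5],1.484,-1]
    - [[0,2.4,-17.5],1.484,-1]
    - [[0,2.4,-17.5],1.484,-1]
    - [[0,2.4,-17.5],1.484,-1]
    - [[0,2.4,-17.5],1.484,-1]
    - [[0,2.4,-17.5],1.484,-1]
    - [[4,2.4,-17.5],1.484,-1]
    - [[8,2.4,-17.5],1.484,-1]
    - [[11,2.4,-17.5],1.484,-1]
    - [[13.5,2.4,-17.5],1.484,-1]
    - [[13.5,2.4,-17.5],1.484,-1]
    - [[13.5,2.4,-17.5],1.484,-1]

```text
time_s: 9.8
ee_pos: [439.5, -80.9, 142.8]
ee_rot: [69.0, 90.0, -7.1]
force: [-0.6, 0.1, 0.5]
gripper_width: 0.3
```

```bash
python3 look.py 8; python3 - <<'E'
from h import *
for a in((.083,36,63),(.083,20,63)):print(plan(*a))
E
```

```text
tip stand -27.3 115.0 64.8 F stand 0.22 0.59 0.55 9.8
(array([ 0.23, -0.22,  0.02]), 0.001)
(array([0.23, 1.38, 0.02]), 0.001)
```

View pics/s8.png

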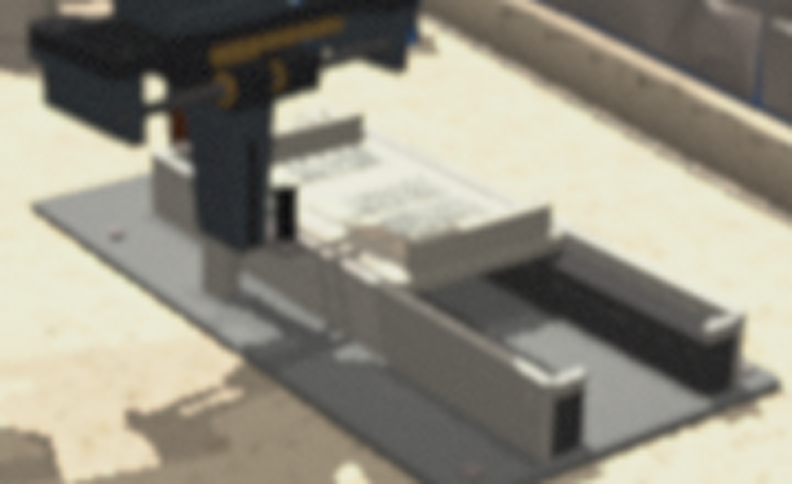

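View pics/w8.png

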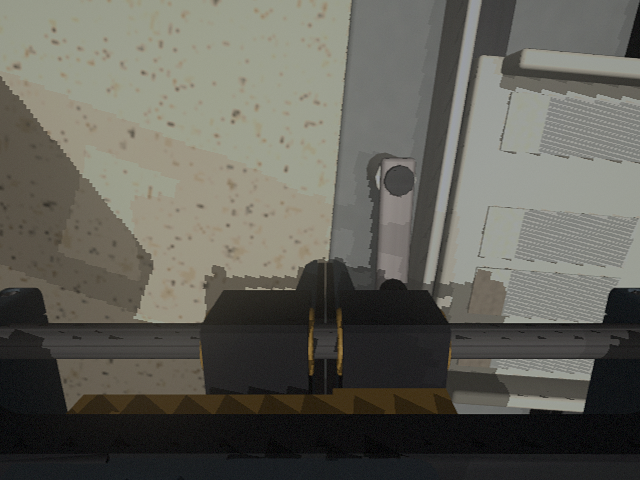

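```bash
python3 - <<'E'
from h import *
print('appr',plan(.083,22,63))
for th in np.arange(.083,1.5,.1):print(round(th,2),*plan(th,18,63))
E
```

```text
appr (array([0.23, 1.18, 0.02]), 0.001)
0.08 [0.23 1.58 0.02] 0.001
0.18 [0.23 2.14 0.17] -0.099
0.28 [0.23 2.71 0.27] -0.199
0.38 [0.23 3.29 0.3 ] -0.299
0.48 [0.23 3.87 0.29] -0.399
0.58 [0.24 4.44 0.21] -0.499
0.68 [0.24 5.   0.08] -0.599
0.78 [ 0.24  5.55 -0.11] -0.699
0.88 [ 0.24  6.08 -0.36] -0.799
0.98 [ 0.24  6.57 -0.65] -0.899
1.08 [ 0.24  7.04 -0.99] -0.999
1.18 [ 0.24  7.47 -1.38] -1.099
1.28 [ 0.24  7.86 -1.81] -1.199
1.38 [ 0.24  8.2  -2.27] -1.299
1.48 [ 0.24  8.5  -2.77] -1.399
```

Emit:
move_arm:
  moves:
    - [[0.1,0.6,0],0,-1]
    - [[0.1,1.2,0],0,-1]
    - [[0.1,1.6,0],0,-1]
    - [[0.1,2.1,0.2],-0.1,-1]
    - [[0.1,2.7,0.3],-0.2,-1]
    - [[0.1,3.3,0.3],-0.3,-1]
    - [[0.1,3.9,0.3],-0.4,-1]
    - [[0.1,4.4,0.2],-0.5,-1]
    - [[0.1,5.0,0.1],-0.6,-1]
    - [[0.1,5.0,0.1],-0.6,-1]

```text
time_s: 11.15
ee_pos: [488.5, -69.1, 141.1]
ee_rot: [131.8, 90.0, 90.0]
force: [-0.9, -0.9, 0.6]
gripper_width: 0.7
```

```bash
python3 look.py 9; python3 - <<'E'
from h import *
for th in np.arange(.683,1.72,.1):print(round(th,2),*plan(th,18,63))
E
```

```text
tip stand -23.4 64.8 63.1 F stand -0.71 1.03 0.58 11.15
0.68 [0.01 0.03 0.07] -0.0
0.78 [0.01 0.58 0.22] -0.1
0.88 [0.01 1.15 0.32] -0.2
0.98 [0.01 1.73 0.35] -0.3
1.08 [0.01 2.31 0.33] -0.4
1.18 [0.01 2.88 0.26] -0.5
1.28 [0.01 3.45 0.12] -0.6
1.38 [ 0.01  3.99 -0.07] -0.7
1.48 [ 0.01  4.52 -0.31] -0.8
1.58 [ 0.01  5.02 -0.6 ] -0.9
1.68 [ 0.01  5.48 -0.95] -1.0
```

View pics/s9.png

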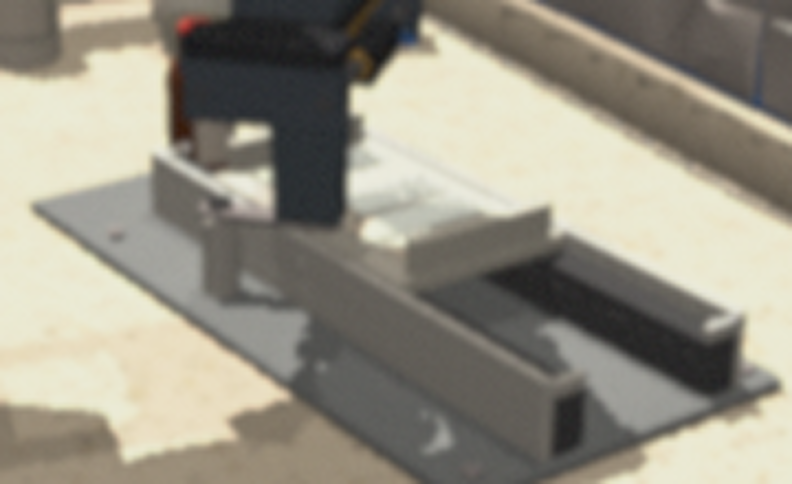

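View pics/w9.png

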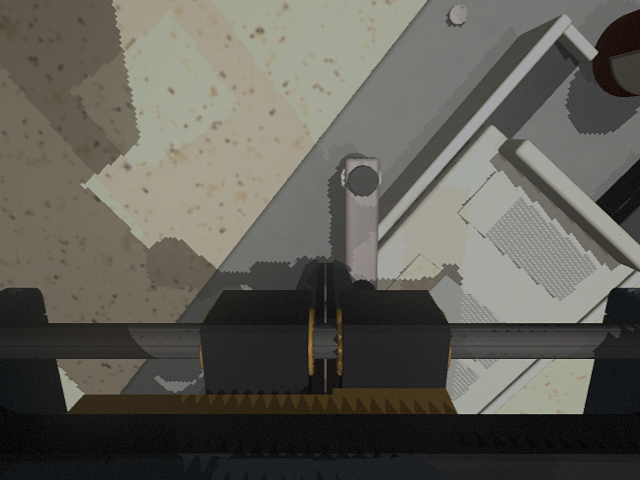

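The latch follows at about 1.2 N, its arm parallel to the finger face in the wrist view. Continue.

Emit:
move_arm:
  moves:
    - [[0,0.6,0.2],-0.1,-1]
    - [[0,1.15,0.3],-0.2,-1]
    - [[0,1.7,0.35],-0.3,-1]
    - [[0,2.3,0.35],-0.4,-1]
    - [[0,2.9,0.25],-0.5,-1]
    - [[0,3.45,0.1],-0.6,-1]
    - [[0,4.0,-0.1],-0.7,-1]
    - [[0,4.3,-0.2],-0.75,-1]
    - [[0,4.5,-0.3],-0.8,-1]

```text
time_s: 12.38
ee_pos: [515.6, -33.8, 141.2]
ee_rot: [-153.5, 90.0, -149.4]
force: [-0.8, -0.2, -0.6]
gripper_width: 0.3
```

```bash
python3 look.py 10; python3 - <<'E'
from h import *
for th,d in ((1.5,18),(1.57,18),(1.57,16),(1.57,14),(1.57,12)):print(th,d,*plan(th,d,63))
E
```

```text
tip stand 7.1 32.5 63.2 F stand -0.04 0.77 -0.62 12.375
1.5 18 [0.02 0.12 0.07] -0.017
1.57 18 [0.02 0.51 0.17] -0.087
1.57 16 [0.02 0.71 0.15] -0.087
1.57 14 [0.02 0.9  0.14] -0.087
1.57 12 [0.02 1.1  0.12] -0.087
```

View pics/w10.png

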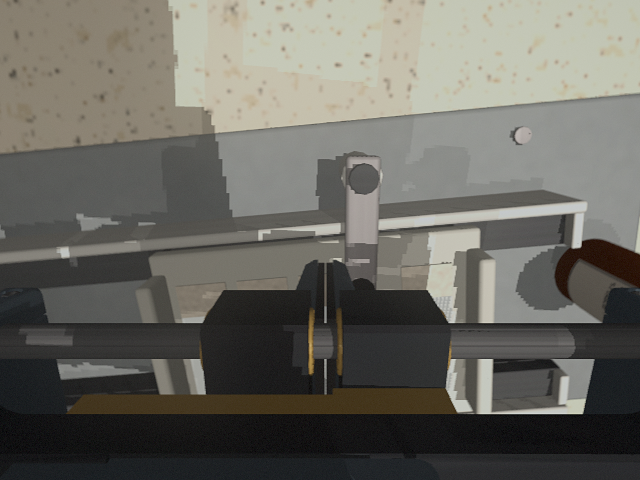

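The latch arm is over the board, about 0.1 rad short of the stop. Finish in small steps until the force rises.

Emit:
move_arm:
  moves:
    - [[0,0.3,0.1],-0.04,-1]
    - [[0,0.5,0.15],-0.09,-1]
    - [[0,0.7,0.15],-0.09,-1]

```text
time_s: 12.85
ee_pos: [516.8, -27.9, 141.2]
ee_rot: [-98.5, 89.8, -89.1]
force: [0.1, -10.6, 0.1]
gripper_width: 0.9
```

Emit:
move_arm:
  moves:
    - [[0,0.1,0],0,-1]
    - [[0,0.2,0],0,-1]

```text
time_s: 13.1
ee_pos: [516.7, -27.4, 141.3]
ee_rot: [-93.2, 89.6, -83.8]
force: [-0.5, -15.3, -2.2]
gripper_width: 0.2
```

Emit:
move_arm:
  moves:
    - [[0,0.1,0],0,-1]
    - [[0,0.2,0],0,-1]

```text
time_s: 13.35
ee_pos: [516.7, -26.9, 141.4]
ee_rot: [-91.0, 89.5, -81.5]
force: [0.1, -20.9, -1.8]
gripper_width: 0.9
```

```bash
python3 look.py 11
```

```text
tip stand 13.0 30.4 63.4 F stand -20.63 3.25 -1.84 13.35
```

View pics/w11.png

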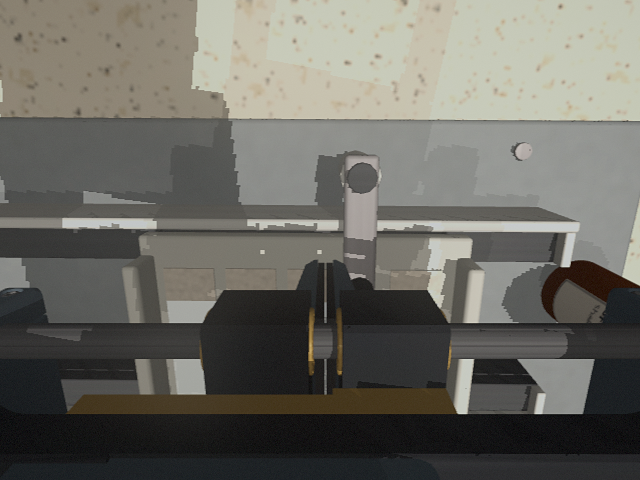

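Hard stop felt (20 N). Back away, lift and check.

Emit:
move_arm:
  moves:
    - [[0,-0.8,0],0,-1]
    - [[0,-2,0],0,-1]
    - [[0,-2.8,0],0,-1]
    - [[-4,-2.8,0],0,-1]
    - [[-8,-2.8,0],0,-1]
    - [[-12,-2.8,4],0,-1]
    - [[-14,-2.8,9],0,-1]
    - [[-14,-2.8,9],0,-1]
    - [[-14,-2.8,9],0,-1]

```text
time_s: 14.58
ee_pos: [608.7, -35.7, 280.3]
ee_rot: [161.4, 89.9, 170.7]
force: [0.2, -0.2, -0.6]
gripper_width: 0.2
```

```bash
python3 look.py 12; python3 - <<'E'
import cv2
a=cv2.imread('pics/w12.png')
cv2.imwrite('pics/w12a.png',cv2.resize(a[0:240,200:460],None,fx=2.4,fy=2.4,interpolation=cv2.INTER_CUBIC))
from workcell import viewer
t=viewer.grab_frame('top')[:,:,::-1]; cv2.imwrite('pics/t12.png',t)
E
```

```text
tip stand -9.4 -58.9 202.3 F stand -0.26 -0.17 -0.6 14.575
```

View pics/w12.png

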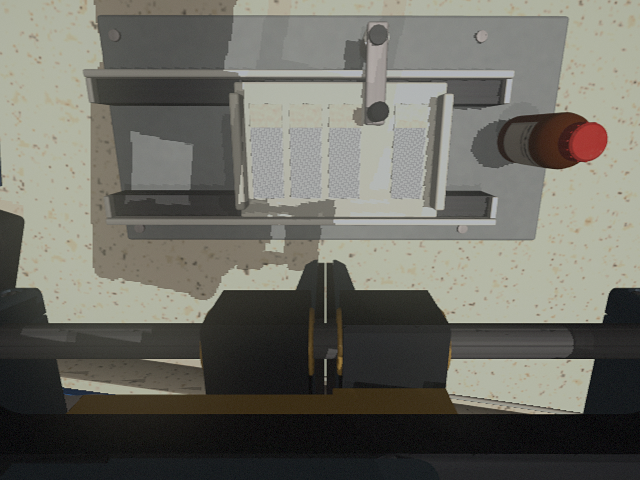

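View pics/s12.png

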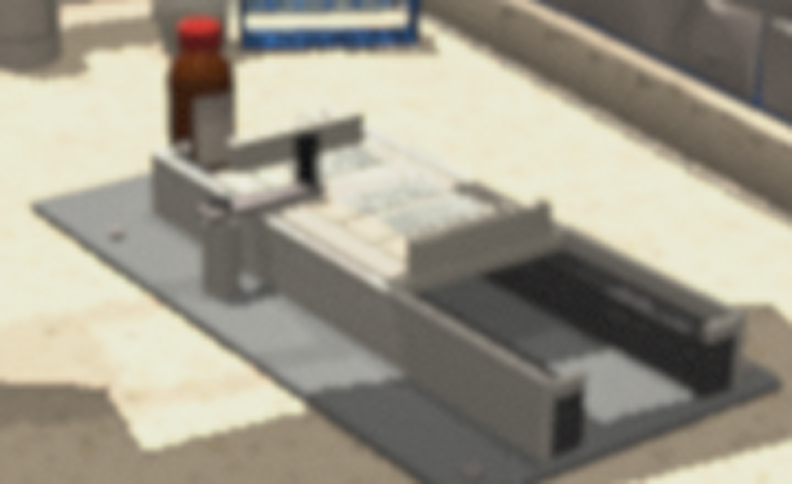

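View pics/t12.png

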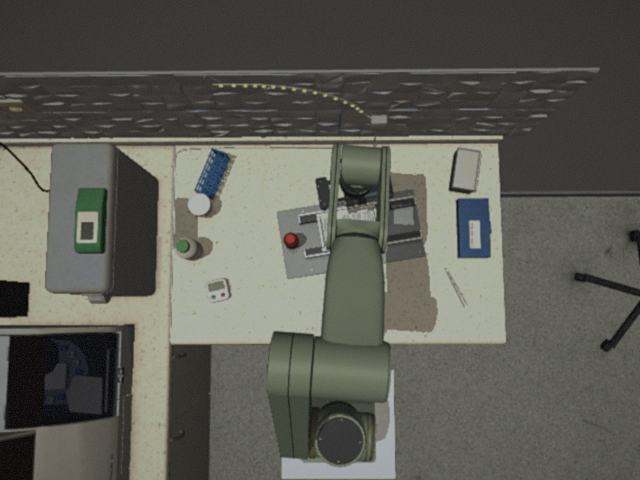

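```bash
python3 -c "
from workcell import env,status
print(status.state()['force']);print(env.job_done())"
```

```text
[-0.51548288 -0.53845235 -0.68043859]
the job is handed in; nothing more can be done
None
```

The white board is seated in its locating notches and the latch is turned to its stop across it. I handed the job in at about 14.7 s, with the arm lifted clear.

- **Board:** I pushed it by the trailing end wall at 40–50 mm/s, slower at the end. The push force dropped from about 3 N to 1 N as the feet fell in, then rose to 7 N at a dead stop. From above, the wall spacing fitted a board 7 mm lower, the same on both sides, so it lies level. The image put its centre at stand x ≈ +3 mm, right at the edge of the 3 mm notch play.
- **Latch:** I pushed the pin round at about 1 N until it met a hard stop, where the force rose to 21 N. The last wrist picture shows the arm square across the seated board.
- **Other objects:** the bottles, cup, timer and forceps look unmoved in the last pictures.

One disagreement: the top and wrist cameras differed by about 3 mm on where the stand is. I used the wrist camera, and the contact positions fitted it. No checks failed.

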